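# Look over the seed sample on the viewer with the hand magnifier

## Robot

A 6-joint arm with a two-finger parallel gripper is mounted at the origin on the work surface. World frame = base frame: x ahead of the robot, y to its left, z up, the work surface at z = 0. Lengths are in m, angles in rad, forces in N, time in s.
With the tool pointing down it reaches from about 0.25 to 0.775 m from the base axis. Payload 4 kg.
Tool frame: the origin (TCP) lies on the front face of the gripper's body, between the roots of the fingers; the fingertips stand 97 mm ahead of it and the grasp point (between the pads) lies 78 mm ahead of it (r.tcp_to_tips is the distance from the TCP to the fingertips, in m); z points along the fingers, y is the direction in which the jaws open and shut (so a half turn about z gives the same grasp; the last joint's range is limited). The gripper opens to 94 mm and grips with 3 to 60 N. Pads are 16 mm wide; open, the fingers measure 119 mm over their backs; the gripper's body (75 mm by 177 mm) begins 78 mm behind the grasp point.
Start: joints at [1.081, 0.087, 1.371, -0, 1.684, -0.103], TCP at [0.207, 0.509, 0.303] pointing down, gripper open.
Joint ranges: [-3.1, 3.1], [-0.76, 2.03], [0.27, 2.55], [-1.08, 4.22], [0.17, 2.65], [-2.57, 2.57]. Speed limits (rad/s): [2.79, 2.79, 3.14, 3.14, 3.14, 3.14].

## Interface

Orientations are given as a unit quaternion [x, y, z, w].
In Python, from rig import r, read_camera, get_calibration gives the robot as it stands.
- The arm moves only by the shell command python3 -m inch 'ROWS' [FORCE]. ROWS is a JSON object of lists of equal length, an entry for each row: "gripper": the opening, from 0 (shut) to 1 (fully open); "slide": the shift along the tool's x, y, z in m, a list of three; "spin": the turn about the tool's z in rad. In form: {"gripper": [gripper, ...], "slide": [[x, y, z], ...], "spin": [spin, ...]}. A call has 1 to 10 rows; each row shifts and turns the commanded pose from where the row before left it, along the tool's axes as they then stand; what a row does not reach is not made up. A row lasts 1/10 s, in which the tool goes at most 50 mm and 8.59 degrees, less where a joint would pass 70% of its speed; a pose out of reach is approached as far as the arm can. A call with a gripper value outside its range is refused whole. The fingers move at their own pace and stop on an object; FORCE is the grip in N (left out, the last holds). Time passes only in rows, so rows that do not move let the fingers close. It gives the time, the measured TCP pose, the force and the opening at its end, in the units of the state.
- r.read_state(): the state, without advancing time (a new reading comes with each control period).
- read_camera(name): name is "side" or "top"; returns the picture (400x640x3 uint8, blue, green, red); there is no depth.
- get_calibration(name): a dict with "intrinsics" (3x3 intrinsics, pixels), "distortion" ([k1, k2, p1, p2, k3] as OpenCV has them; the pictures are not rectified), "R" (3x3) and "t" (3): a world point X has camera coordinates R X + t. Camera axes: x right, y down, z forward; pixel columns grow to the right and rows downward; lengths in m; the calibration is good to about 2 mm. A picture is of the moment at which its call begins. get_calibration takes no time and is no camera call.
- r.hand_in(): hands the job in, once; it reports no verdict.
The state is a dict: "time": time; "joints": joint angles; "joint_velocities": joint speeds; "effort": joint torques, N m; "position": TCP position; "tool_rot": TCP orientation; "ft_force": force on the tool from outside, world axes, zero at the start; "torque": the same for the moment, N m; "opening": opening from 0.0 (shut) to 1.0 (fully open).
Only numpy, scipy, OpenCV 4.12 (cv2) and the standard library are available. Lean on these libraries where they do the work, as an engineer would, in place of code of your own. Each camera call takes 0.05 s, during which the arm holds its last target.

## Task

First push the viewer's open sample drawer fully home, until it clicks into its detent and the seeds lie under the window. Then pick up the hand magnifier by its handle and finish while holding it in the air over the seeds: lens centred above the sample, level, and at the focus height marked by the green collar on the viewer's column, touching nothing but the gripper and keeping still. Leave the collar as it is set and everything else on the bench where it stands.

Things in the scene. Friction and masses are not known exactly. Their poses are not given: they have to be found in the camera images.
- drawer (a joint): the viewer's sample drawer, slides straight out of the viewer's front (to the viewer's own -x, roughly towards the robot). Value in m: 0 = fully home and seated, grows as it opens, at most 0.11. It stands open 0.045 to 0.080 at the start. Runs with about 1 N of friction; a spring ball catch resists with about 4 N between 12 and 5 mm from home and pulls the drawer in over the last 4 mm, to the hard stop at 0.
- drawer_pull (a point): middle of the front face of the black finger pull on the blue drawer front (pull 44 mm wide, 16 mm high, standing 16 mm out from the front; this point is about 33 mm above the bench). Its +x axis points into the viewer, the way to push; y is across, z up. The blue front is 176 mm wide, from 14 to 50 mm above the bench.
- sample (a point): middle of the round white seed plate (68 mm across, 19 yellow-brown seeds on it) lying on the drawer's floor, at the seeds' height, 25 mm above the bench; it moves with the drawer, and lies under the middle of the 80 mm square clear window in the viewer's top when the drawer is home. Axes as drawer_pull.
- viewer: white light-box viewer fixed to the bench, 170 mm deep (its x) by 180 mm wide (its y), top 60 mm above the bench; origin under its centre, x pointing away from the drawer front to its back. A steel column 12 mm thick stands at its back left corner, at x +64, y +70 mm of the origin, up to 246 mm above the bench.
- focus_mark (a point): centre of the green clamp collar (24 mm across, 12 mm high) on the viewer's column, on the column's axis at half the collar's height; its height above the bench, 131 to 181 mm from run to run, is the focus height at which the middle of the lens is to be held. The collar's thumb screw sticks out 26 mm from the column's axis to the viewer's +x. A push of more than about 15 N shifts the collar.
- handle (a point): middle (along, across and half-way up) of the hand magnifier's handle: a white bar (with grey ribs) 100 mm long (x), 24 mm wide (y), 26 mm high (z), its flat underside on the bench. +x points along the handle to the lens, z up. The magnifier weighs 0.13 to 0.20 kg and balances about 20 mm from this point towards the lens.
- lens (a point): centre of the magnifier's lens, 90 mm from the handle's middle along +x at the same height; clear glass 64 mm across in a grey ring of 76 mm outside diameter and 12 mm thickness. z is the lens's axis, up when it is level.
- magnifier: the hand magnifier as a whole; origin under the middle of the handle, axes as the handle.
- petri: bystander: covered Petri dish lying flat, 92 mm across, 15 mm high; origin under its centre.
- tube_a: bystander: standing sample tube with orange cap, 35 mm across, 116 mm high; origin under its centre.
- tube_b: bystander: standing sample tube with blue cap, 35 mm across, 116 mm high; origin under its centre.
- wash_bottle: bystander: standing white wash bottle with red cap and bent spout, 60 mm across, 165 mm high; origin under its centre.
- beaker: bystander: small glass beaker with a stirring rod, 74 mm across, 95 mm high (rod to 158 mm); origin under its centre.
- forceps: bystander: steel forceps lying flat, 145 mm long, 10 mm high; origin under its middle.

How it is judged:
By the outcome, as a careful person would: the job done as asked, in the order asked, and still so for the second after the job is handed in, while the arm keeps its last pose, push and grip.
It also fails if it takes over 64 s, if anything falls off the work surface, if the arm or the gripper's body presses on something with over 40 N, if the wrist force passes 120 N, or if a joint passes its speed limit or range.

## Working session

There is one attempt and no reset: what is moved stays moved. The work goes in short steps, Python scripts to look and compute and a shell command to move; the robot and the scene stay as the last step left them, time stands still between calls to the robot, and variables do not carry over. Pictures are saved under pics/ and viewed, and the job is handed in when it is done.

```bash
mkdir -p pics; ls; python3 - <<'E'
from rig import r, read_camera, get_calibration
import cv2,numpy as np
print(r.read_state())
for n in("side","top"):
    cv2.imwrite(f"pics/{n}0.png",read_camera(n))
    c=get_calibration(n);print(n,c, -np.array(c["R"]).T@np.array(c["t"]))
E
```

```text
pics
{'time': 0.0, 'joints': array([ 1.08087842e+00,  8.79351822e-02,  1.37224214e+00, -1.72336356e-05,
        1.68356461e+00, -1.03108872e-01]), 'joint_velocities': array([-1.31342506e-03, -8.45293474e-04, -2.56965499e-03,  7.52584773e-04,
        8.11643148e-05,  2.82473994e-03]), 'effort': array([ 2.73515470e-04, -3.40177453e+01, -3.02431548e+01,  7.16200517e-02,
        3.29431356e-02, -1.60956047e-04]), 'position': array([0.20733631, 0.50906716, 0.30152091]), 'tool_rot': array([ 1.92201876e-01,  9.81354821e-01, -1.03024066e-03, -3.05805379e-04]), 'ft_force': array([-0.48147864,  0.3524532 ,  0.22267084]), 'torque': array([ 0.00438431, -0.02315888, -0.03944579]), 'opening': 0.9981200742810298}
side {'intrinsics': array([[429.44044434,   0.        , 320.66794313],
       [  0.        , 429.44044434, 201.29554396],
       [  0.        ,   0.        ,   1.        ]]), 'distortion': array([-0.03060006,  0.        ,  0.        ,  0.        ,  0.        ]), 'R': array([[-9.97079601e-01, -7.63658689e-02, -7.22832094e-04],
       [-5.84732328e-02,  7.69482225e-01, -6.35985838e-01],
       [ 4.91238176e-02, -6.34086240e-01, -7.71700389e-01]]), 't': array([0.55214825, 0.07796738, 1.0880642 ])} [0.5016449  0.67209731 0.88964483]
top {'intrinsics': array([[394.33031783,   0.        , 328.75998747],
       [  0.        , 394.33031783, 195.9247485 ],
       [  0.        ,   0.        ,   1.        ]]), 'distortion': array([-0.09208543,  0.        ,  0.        ,  0.        ,  0.        ]), 'R': array([[-0.00820702, -0.99985666, -0.01480867],
       [-0.98433262,  0.01068626, -0.17599743],
       [ 0.17613045,  0.01313224, -0.98427923]]), 't': array([0.01485919, 0.54403267, 1.1065875 ])} [ 0.3407273  -0.00548859  1.18515949]
```

View pics/side0.png

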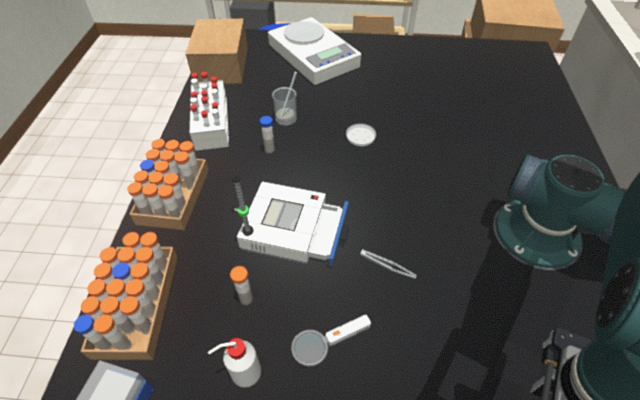

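View pics/top0.png

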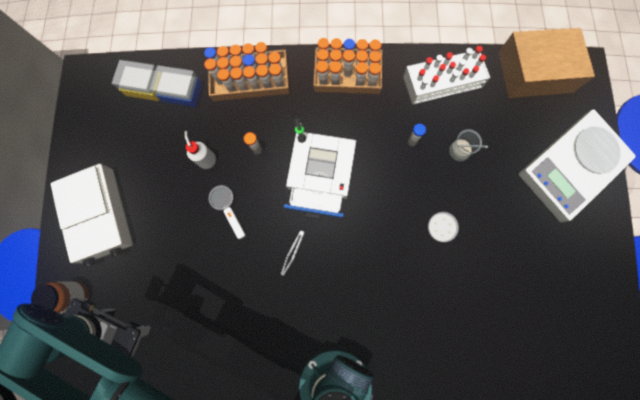

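Top: viewer near (322,168) with its blue front at (314,211), magnifier lens near (221,197), handle near (234,222). Side: collar near (242,211). Next I'll enlarge these.

```bash
python3 - <<'E'
import cv2
t=cv2.imread("pics/top0.png");s=cv2.imread("pics/side0.png")
def crop(im,x,y,w,h,k,n):
    c=cv2.resize(im[y:y+h,x:x+w],None,fx=k,fy=k,interpolation=cv2.INTER_CUBIC)
    for i in range(0,w,10): 
        cv2.line(c,(i*k,0),(i*k,6),(0,255,255),1); 
        if i%20==0: cv2.putText(c,str(x+i),(i*k,16),0,.35,(0,255,255),1)
    for i in range(0,h,10):
        cv2.line(c,(0,i*k),(6,i*k),(0,255,255),1)
        if i%20==0: cv2.putText(c,str(y+i),(8,i*k+4),0,.35,(0,255,255),1)
    cv2.imwrite(n,c)
crop(t,275,115,90,110,5,"pics/t_view.png")
crop(t,195,175,60,70,8,"pics/t_mag.png")
crop(s,225,170,130,100,6,"pics/s_view.png")
crop(s,280,305,100,65,8,"pics/s_mag.png")
E
```

```text
(no output)
```

View pics/t_view.png

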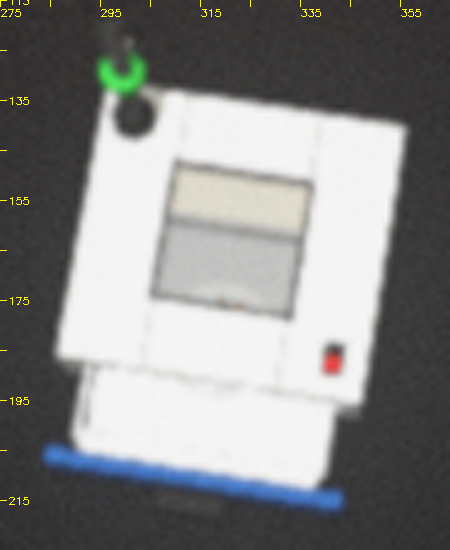

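View pics/t_mag.png

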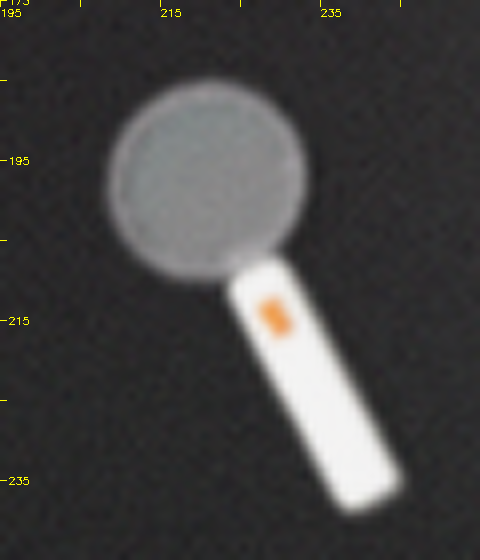

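View pics/s_view.png

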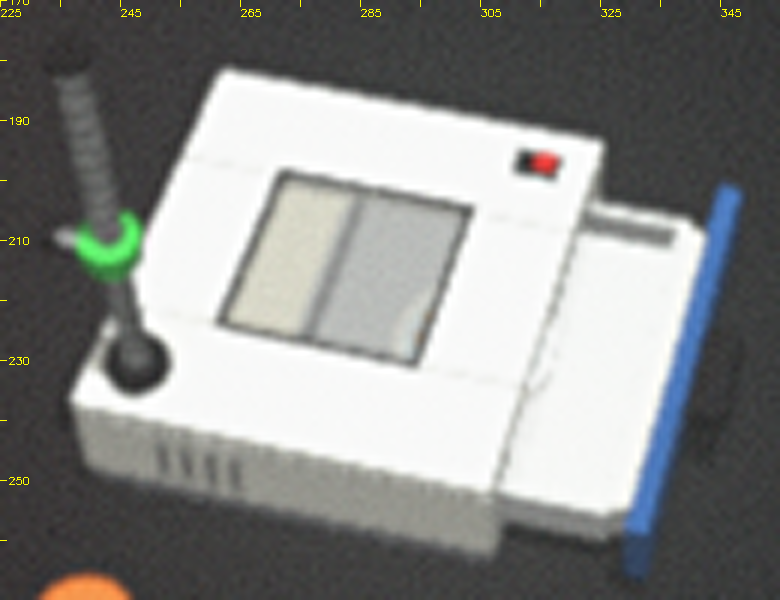

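View pics/s_mag.png

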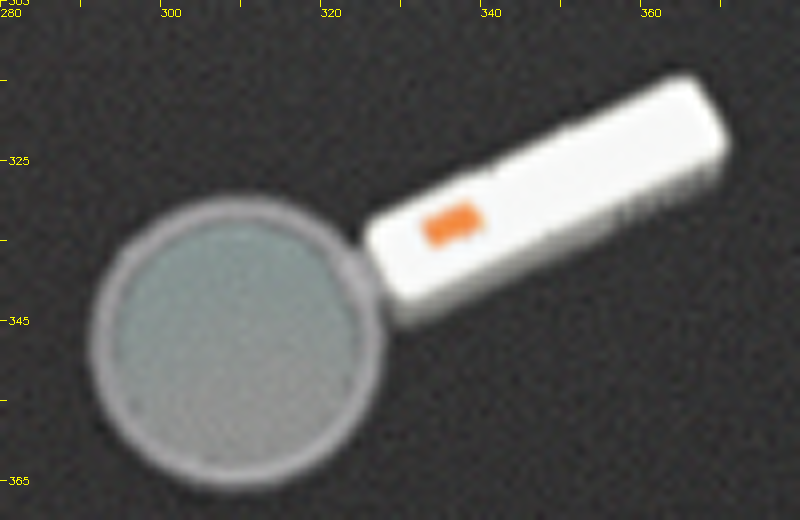

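```bash
cat > h.py <<'E'
from rig import r, read_camera, get_calibration
import cv2,numpy as np
from scipy.optimize import least_squares
C={n:get_calibration(n) for n in("side","top")}
def proj(n,P):
    c=C[n];rv,_=cv2.Rodrigues(np.array(c["R"]))
    return cv2.projectPoints(np.atleast_2d(np.array(P,float)),rv,np.array(c["t"]),np.array(c["intrinsics"]),np.array(c["distortion"]))[0][:,0]
def px(x0,y0,k,L): return np.array([[x0+(u+.5)/k-.5,y0+(v+.5)/k-.5] for u,v in L])
def tf(x,y,a,L):
    L=np.array(L,float);c,s=np.cos(a),np.sin(a);o=L.copy()
    o[:,0]=x+c*L[:,0]-s*L[:,1];o[:,1]=y+s*L[:,0]+c*L[:,1];return o
E
cat > fit.py <<'E'
from h import *
hx,hy,w=.085,.09,.04
tv=[[hx,hy,.06],[hx,-hy,.06],[-hx,hy,.06],[-hx,-hy,.06],[w,w,.06],[w,-w,.06],[-w,-w,.06],[-w,w,.06]]
tp=px(275,115,5,[(105,90),(406,125),(57,357),(360,408),(176,159),(313,184),(291,318),(152,297)])
sp=px(225,170,6,[(72,400),(225,68),(495,495),(605,142),(218,323),(280,170),(472,208),(415,367)])
tc=px(275,115,5,[(121,72)]);sc=px(225,170,6,[(108,246)])
def f(p,full=False):
    V=tf(p[0],p[1],p[2],tv);c=tf(p[0],p[1],p[2],[[.064,.07,p[3]]])
    o=[proj("top",V)-tp,proj("side",V)-sp,proj("top",c)-tc,proj("side",c)-sc]
    return o if full else np.concatenate(o).ravel()
s=least_squares(f,[.5,0,-.15,.15],loss="soft_l1");print(s.x)
for o in f(s.x,1): print(o.round(1).tolist())
for n in("top","side"):   # each camera alone
    def g(p): 
        V=tf(p[0],p[1],p[2],tv);return (proj(n,V)-(tp if n=="top" else sp)).ravel()
    print(n,least_squares(g,s.x[:3],loss="soft_l1").x)
# collar triangulation free of viewer
g=lambda q:np.concatenate([proj("top",q)-tc,proj("side",q)-sc]).ravel()
q=least_squares(g,[.56,.05,.15]);print("collar",q.x,q.fun,"model xy",tf(*s.x[:3],[[.064,.07,0]]))
def ray(n,uv,z):
    return least_squares(lambda q:(proj(n,[q[0],q[1],z])-uv).ravel(),[.45,.1]).x
for z,n,uv in((.05,"top",px(275,115,5,[(45,447)])),(.05,"top",px(275,115,5,[(343,492)])),(.05,"side",px(225,170,6,[(722,187)])),(.05,"side",px(225,170,6,[(630,512)]))):
    q=ray(n,uv,z);d=q-s.x[:2];a=s.x[2];print("front",n,q,"local",d@[np.cos(a),np.sin(a)],d@[-np.sin(a),np.cos(a)])
m={}
for nm,z,t_,s_ in(("lens",.013,px(195,175,8,[(206.5,181)]),px(280,305,8,[(238,343)])),("handle",.026,px(195,175,8,[(316.5,386)]),px(280,305,8,[(547.5,185.5)]))):
    m[nm]=[ray("top",t_,z),ray("side",s_,z)];print(nm,m[nm])
for i in(0,1):
    d=m["lens"][i]-m["handle"][i];print(np.linalg.norm(d),np.arctan2(d[1],d[0]))
E
python3 fit.py
```

```text
[ 0.64365852  0.034254   -0.17119587  0.13650945]
[[-0.3, -2.1], [-1.2, -0.1], [-1.1, -0.8], [-0.8, -1.3], [-0.7, 0.8], [-1.6, -0.2], [-1.5, -0.9], [-0.6, -1.0]]
[[0.5, -1.0], [0.1, -0.6], [-0.4, -1.9], [0.0, -0.9], [1.2, -1.0], [1.3, -0.2], [-0.1, -0.5], [0.3, -1.7]]
[[-0.5, 0.3]]
[[1.4, -0.3]]
top [ 0.64140836  0.03139916 -0.16585165]
side [ 0.64405699  0.03740648 -0.17233923]
collar [0.72184984 0.09104121 0.13324792] [ 0.02371722 -0.37367373  0.2815999   0.09856356] model xy [[0.71864821 0.09232763 0.        ]]
front top [0.521315  0.1418482] local -0.13888490976436163 0.08517880994814099
front top [ 0.4930744  -0.03182983] local -0.13712473844819345 -0.09077144506624005
front side [ 0.493903   -0.02426528] local -0.13759695922683982 -0.08317631240850712
front side [0.52246827 0.1398545 ] local -0.13740884492120964 0.08341072412162488
lens [array([0.55015413, 0.34103744]), array([0.55094573, 0.34475567])]
handle [array([0.46986624, 0.29250441]), array([0.47304091, 0.30150698])]
0.09381684470217337 0.5437126097223192
0.0891044964299121 0.5067868162736898
```

```bash
cat > col.py <<'E'
from h import *
import sys
exec(open("fit.py").read().split("def f(p")[0].replace("from h import *",""))
def green(im):
    h=cv2.cvtColor(im,cv2.COLOR_BGR2HSV);return cv2.inRange(h,(45,90,60),(80,255,255))
th=np.linspace(0,2*np.pi,60)
for n,pp in(("top",tp),("side",sp)):
    im=cv2.imread(f"pics/{n}0.png").astype(np.uint8)
    m=green(im);m[:100]=0
    big=cv2.resize(im,None,fx=8,fy=8,interpolation=cv2.INTER_CUBIC);M=green(big)
    k,l,st,ce=cv2.connectedComponentsWithStats(M);j=1+np.argmax(st[1:,4])
    x,y,w_,h_,_=st[j];b=(np.array([x,y,x+w_,y+h_])+.0)/8-.5+.06;print(n,"bbox",b)
    pose=least_squares(lambda p:(proj(n,tf(*p,tv))-pp).ravel(),[.643,.034,-.17],loss="soft_l1").x
    for z in np.arange(.12,.156,.004):
        P=[[.064+.012*np.cos(t),.07+.012*np.sin(t),z+d] for t in th for d in(-.006,.006)]
        q=proj(n,tf(*pose,P));bb=np.r_[q.min(0),q.max(0)];print(z.round(3),(bb-b).round(1))
    print("col base/top",proj(n,tf(*pose,[[.064,.07,.06],[.064,.07,.246]])))
E
python3 col.py
cat > cr.py <<'E'
import cv2
def crop(im,x,y,w,h,k,n):
    c=cv2.resize(im[y:y+h,x:x+w],None,fx=k,fy=k,interpolation=cv2.INTER_CUBIC)
    for i in range(0,w,10):
        cv2.line(c,(i*k,0),(i*k,6),(0,255,255),1)
        if i%20==0: cv2.putText(c,str(x+i),(i*k,16),0,.35,(0,255,255),1)
    for i in range(0,h,10):
        cv2.line(c,(0,i*k),(6,i*k),(0,255,255),1)
        if i%20==0: cv2.putText(c,str(y+i),(8,i*k+4),0,.35,(0,255,255),1)
    cv2.imwrite(n,c)
E
python3 -c "
import cv2;from cr import *
crop(cv2.imread('pics/side0.png'),225,170,35,65,9,'pics/s_col.png')
crop(cv2.imread('pics/top0.png'),280,110,40,45,12,'pics/t_col.png')"
```

```text
top bbox [293.685 125.185 304.185 134.06 ]
0.12 [ 1.5  2.2 -0.2  2.8]
0.124 [ 1.4  1.7 -0.3  2.3]
0.128 [ 1.2  1.2 -0.4  1.9]
0.132 [ 1.1  0.7 -0.5  1.4]
0.136 [ 1.   0.2 -0.6  1. ]
0.14 [ 0.8 -0.3 -0.7  0.5]
0.144 [ 0.7 -0.8 -0.8  0. ]
0.148 [ 0.5 -1.3 -0.9 -0.4]
0.152 [ 0.4 -1.8 -1.  -0.9]
col base/top [[301.38084977 138.85536222]
 [295.30640832 115.50931163]]
side bbox [236.935 204.56  248.435 216.31 ]
0.12 [1.9 5.5 1.7 5.4]
0.124 [1.6 4.4 1.5 4.4]
0.128 [1.3 3.3 1.3 3.3]
0.132 [1.1 2.2 1.1 2.2]
0.136 [0.8 1.1 0.8 1.1]
0.14 [ 0.5 -0.   0.6  0. ]
0.144 [ 0.3 -1.2  0.4 -1.1]
0.148 [-0.  -2.3  0.1 -2.2]
0.152 [-0.3 -3.5 -0.1 -3.3]
col base/top [[248.00353933 231.32616706]
 [236.01254498 178.14316336]]
```

View pics/s_col.png

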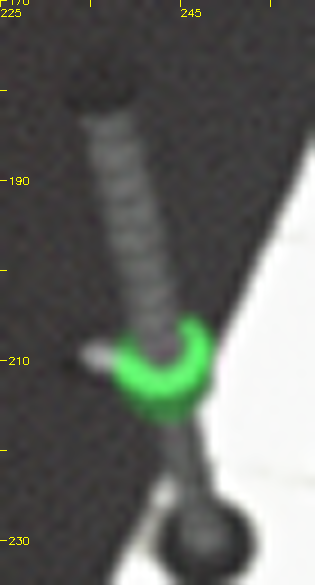

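View pics/t_col.png

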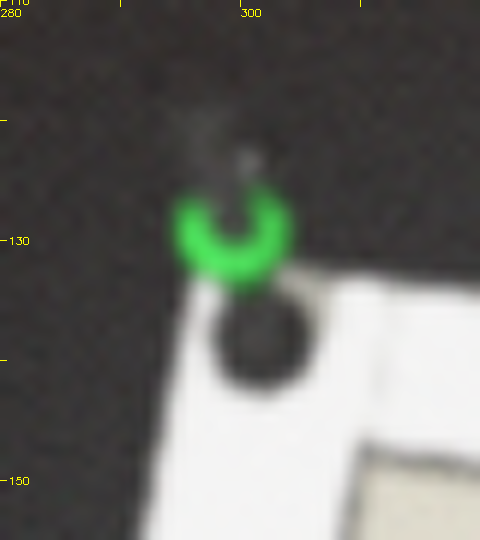

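```bash
cat > plan.py <<'E'
from h import *
from scipy.spatial.transform import Rotation as Ro
def plan(t,yaw=None):
    s=r.read_state();R=Ro.from_quat(s["tool_rot"]).as_matrix();p=s["position"]
    cy=np.arctan2(R[1,0],R[0,0]);sp=0
    if yaw is not None:
        d=(yaw-cy+np.pi)%(2*np.pi)-np.pi;sp=-d;R2=Ro.from_euler("z",d).as_matrix()@R
    else:R2=R
    print("pos",p.round(4),"yaw",cy.round(4),"tilt",np.round(R[:2,2],4),"spin",round(sp,3),"slide after spin",(R2.T@(np.array(t)-p)).round(4),"before",(R.T@(np.array(t)-p)).round(4),"t",round(s["time"],2),"F",s["ft_force"].round(1),"J",s["joints"].round(2))
V=(.643,.0343,-.169)
def vw(x,y,z): return tf(*V,[[x,y,z]])[0]
E
python3 -c "
from plan import *
plan(vw(-.195,0,.25),np.pi-.169)
fo=[(300,234),(283,272)]
from scipy.optimize import least_squares as L
for n,uv in(('top',(300,234)),('top',(283,272)),('top',(244,158)),('top',(251,150)),('top',(208,165)),('side',(415,275)),('side',(362,252)),('side',(243,380)),('side',(245,300))):
  print(n,uv,L(lambda q:(proj(n,[q[0],q[1],.005])-uv).ravel(),[.45,.1]).x.round(3))
"
```

```text
pos [0.2073 0.5091 0.3016] yaw 2.7548 tilt [-0.0009 -0.0018] spin -0.218 slide after spin [-0.3143 -0.3946  0.0523] before [-0.3922 -0.3174  0.0522] t 0.1 F [-0.9  0.1  0.4] J [ 1.08  0.09  1.37 -0.    1.68 -0.1 ]
top (300, 234) [0.437 0.097]
top (283, 272) [0.325 0.147]
top (244, 158) [0.675 0.274]
top (251, 150) [0.701 0.252]
top (208, 165) [0.654 0.387]
side (415, 275) [0.32  0.152]
side (362, 252) [0.445 0.097]
side (243, 380) [0.677 0.418]
side (245, 300) [0.706 0.245]
```

```bash
python3 -m inch '{"gripper":[0,0,0,0,0,0,0,0,0,0],"slide":[[0,0,0],[0,0,0],[-0.02,-0.025,0],[-0.035,-0.044,0.004],[-0.035,-0.044,0.006],[-0.035,-0.044,0.006],[-0.035,-0.044,0.006],[-0.035,-0.044,0.006],[-0.035,-0.044,0.006],[-0.035,-0.044,0.006]],"spin":[-0.109,-0.109,0,0,0,0,0,0,0,0]}' 20
python3 -m inch '{"gripper":[0,0,0],"slide":[[-0.03,-0.04,0.006],[-0.015,-0.02,0.006],[0,0,0]],"spin":[0,0,0]}'
python3 -c "
from plan import *
plan(vw(-.195,0,.121),np.pi-.169)"
```

```text
time: 1.1
position: [0.3912, 0.1744, 0.2668]
tool_rot: [0.084, 0.996, 0.0, 0.0]
ft_force: [1.0, -0.2, -0.6]
opening: 0.185
time: 1.4
position: [0.4255, 0.1072, 0.2538]
tool_rot: [0.087, 0.996, -0.001, -0.001]
ft_force: [-0.3, 0.1, 0.4]
opening: 0.003
pos [0.4255 0.1072 0.2538] yaw 2.9673 tilt [-0.0028 -0.0011] spin -0.005 slide after spin [-0.0321 -0.0351  0.1327] before [-0.0322 -0.0349  0.1327] t 1.4 F [-0.3  0.1  0.4] J [ 0.12 -0.15  1.7  -0.    1.6  -1.28]
```

```bash
python3 -m inch '{"gripper":[0,0,0,0,0,0,0],"slide":[[-0.016,-0.0175,0],[-0.016,-0.0175,0.02],[0,0,0.04],[0,0,0.04],[0,0,0.025],[0,0,0.0075],[0,0,0]],"spin":[-0.005,0,0,0,0,0,0]}'
python3 - <<'E'
from plan import *; from cr import crop
t=read_camera("top");s=read_camera("side")
crop(t,270,110,100,120,5,"pics/t1.png");crop(s,225,150,170,130,4,"pics/s1.png")
plan(vw(-.195,0,.121),np.pi-.169)
E
```

```text
time: 2.1
position: [0.4499, 0.0709, 0.122]
tool_rot: [0.081, 0.997, 0.0, -0.001]
ft_force: [0.6, -0.3, 0.4]
opening: 0.005
pos [0.4517 0.0707 0.1244] yaw 2.9786 tilt [0.0027 0.0003] spin 0.006 slide after spin [ 0.0003 -0.0037  0.0034] before [ 0.0003 -0.0037  0.0034] t 2.2 F [ 0.2 -0.1  0.1] J [ 0.03 -0.01  1.84  0.    1.31 -1.38]
```

View pics/t1.png

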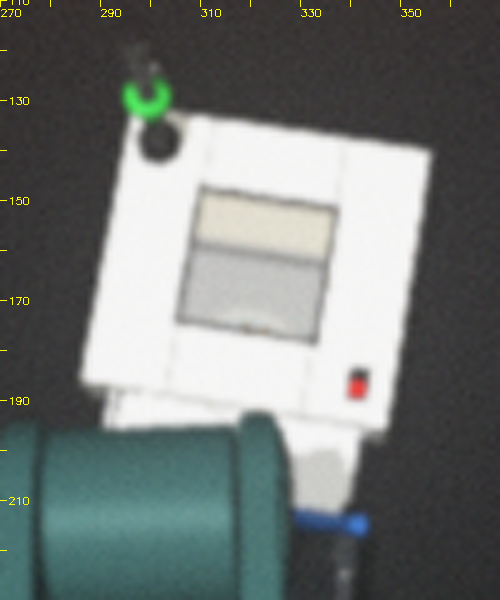

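View pics/s1.png

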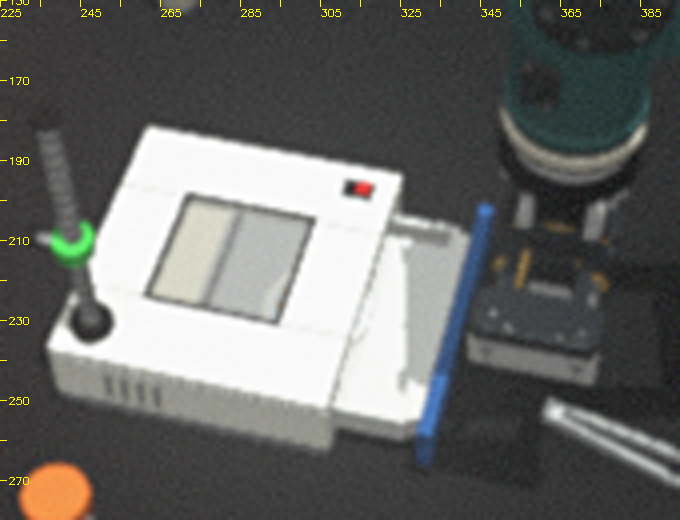

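The closed gripper stands in front of the pull (side view about (358,235)), clear of the forceps, and the drawer has not moved. Next is the push.

```bash
python3 -m inch '{"gripper":[0,0,0],"slide":[[-0.01,-0.003,0.002],[-0.007,0,0],[0,0,0]],"spin":[0,0,0]}'
python3 -m inch '{"gripper":[0,0,0,0],"slide":[[-0.005,0,0],[-0.005,0,0],[-0.005,0,0],[0,0,0]],"spin":[0,0,0,0]}'
python3 -m inch '{"gripper":[0,0,0,0],"slide":[[-0.006,0,0],[-0.006,0,0],[-0.006,0,0],[0,0,0]],"spin":[0,0,0,0]}'
```

```text
time: 2.5
position: [0.4688, 0.0641, 0.122]
tool_rot: [0.082, 0.997, 0.0, 0.001]
ft_force: [0.5, 1.6, 0.4]
opening: 0.004
time: 2.9
position: [0.4826, 0.0618, 0.1209]
tool_rot: [0.082, 0.997, 0.0, 0.0]
ft_force: [0.0, -1.2, 0.2]
opening: 0.004
time: 3.3
position: [0.5007, 0.0588, 0.1209]
tool_rot: [0.082, 0.997, 0.0, 0.001]
ft_force: [0.3, 0.0, 1.4]
opening: 0.007
```

```bash
python3 - <<'E'
from plan import *; from cr import crop
s=read_camera("side");crop(s,225,150,170,130,4,"pics/s2.png")
E
```

```text
(no output)
```

View pics/s2.png

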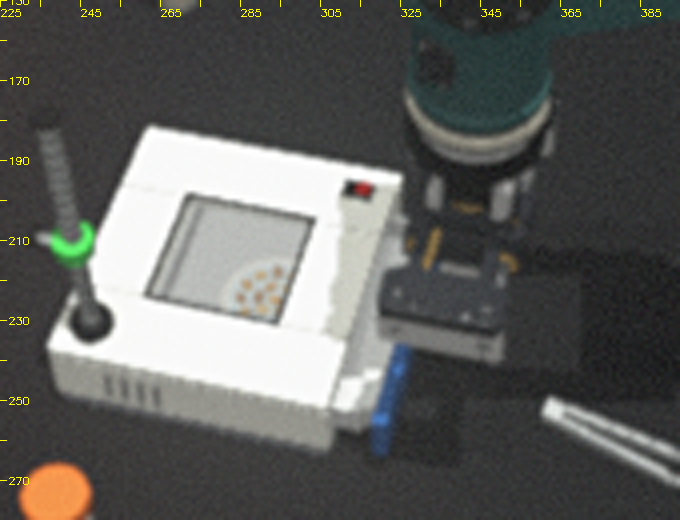

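The drawer is moving: the seeds now show at the lower right of the window, around (290,222). I'll keep pushing.

```bash
python3 -m inch '{"gripper":[0,0,0],"slide":[[-0.006,0,0],[-0.006,0,0],[0,0,0]],"spin":[0,0,0]}'
python3 -m inch '{"gripper":[0,0,0],"slide":[[-0.004,0,0],[-0.004,0,0],[0,0,0]],"spin":[0,0,0]}'
python3 -m inch '{"gripper":[0,0],"slide":[[-0.004,0,0],[0,0,0]],"spin":[0,0]}'
python3 -m inch '{"gripper":[0,0],"slide":[[-0.003,0,0],[0,0,0]],"spin":[0,0]}'
python3 - <<'E'
from plan import *; from cr import crop
s=read_camera("side");crop(s,225,150,170,130,4,"pics/s3.png")
E
```

```text
time: 3.65
position: [0.5125, 0.0569, 0.121]
tool_rot: [0.082, 0.997, 0.0, 0.001]
ft_force: [0.3, 0.1, -0.5]
opening: 0.005
time: 3.95
position: [0.5195, 0.0558, 0.1208]
tool_rot: [0.082, 0.997, 0.0, -0.0]
ft_force: [-2.5, 0.2, 1.4]
opening: 0.004
time: 4.15
position: [0.5243, 0.055, 0.121]
tool_rot: [0.082, 0.997, 0.0, 0.001]
ft_force: [0.3, 0.2, 0.5]
opening: 0.003
time: 4.35
position: [0.5268, 0.0545, 0.1209]
tool_rot: [0.082, 0.997, 0.0, 0.0]
ft_force: [-0.3, 0.4, 0.0]
opening: 0.006
```

View pics/s3.png

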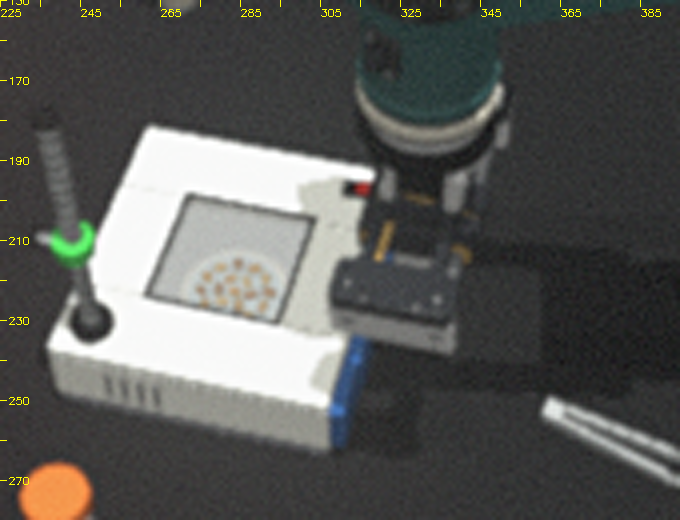

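```bash
for i in 1 2 3; do python3 -m inch '{"gripper":[0,0],"slide":[[-0.002,0,0],[0,0,0]],"spin":[0,0]}'; done
```

```text
time: 4.6
position: [0.5274, 0.0545, 0.1207]
tool_rot: [0.082, 0.997, 0.0, -0.001]
ft_force: [-4.8, 0.9, 3.3]
opening: 0.004
time: 4.8
position: [0.5278, 0.0544, 0.1207]
tool_rot: [0.082, 0.997, 0.0, -0.004]
ft_force: [-9.7, 2.4, 7.3]
opening: 0.004
time: 5.0
position: [0.5283, 0.0544, 0.1207]
tool_rot: [0.082, 0.997, 0.0, -0.006]
ft_force: [-14.5, 1.6, 10.9]
opening: 0.003
```

Hard stop reached: the TCP barely advances while the force climbs to 14.5 N. I'll back off, rise and look.

```bash
python3 -m inch '{"gripper":[0,0,0,0,0,0,0,0],"slide":[[0.006,0,0],[0.02,0,0],[0.015,0,0],[0,0,-0.03],[0,0,-0.05],[0.02,0.04,-0.03],[0.03,0.04,0],[0.02,0.02,0]],"spin":[0,0,0,0,0,0,0,0]}'
python3 - <<'E'
from plan import *; from cr import crop
s=read_camera("side");t=read_camera("top");crop(s,225,170,130,100,6,"pics/s4.png");crop(t,270,110,100,110,5,"pics/t4.png")
cv2.imwrite("pics/side4.png",s);cv2.imwrite("pics/top4.png",t)
E
```

```text
time: 5.8
position: [0.4402, 0.1696, 0.2308]
tool_rot: [0.081, 0.997, 0.002, 0.003]
ft_force: [1.8, 0.0, -0.0]
opening: 0.004
```

View pics/s4.png

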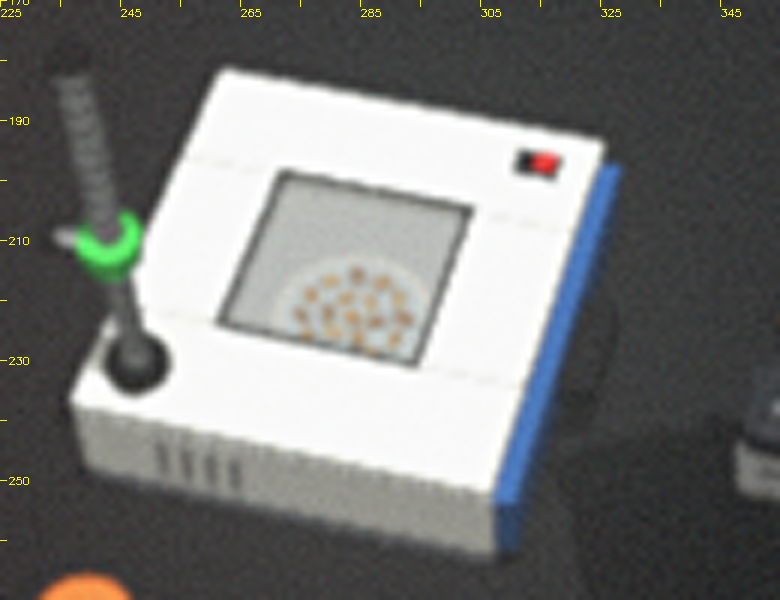

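View pics/t4.png

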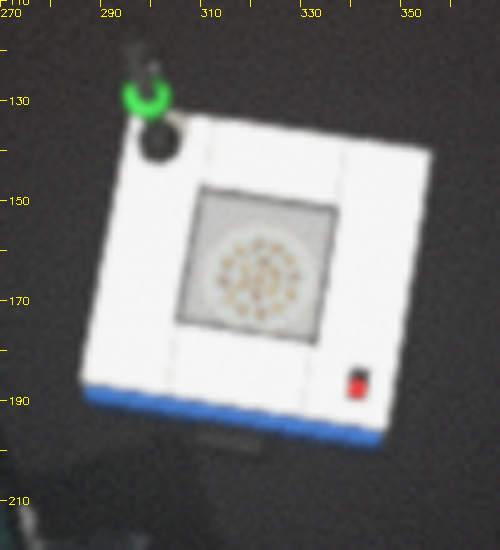

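Drawer home: both views show the blue front flush with the body, and top shows the seed plate centred in the window at about (321,166). The collar is unchanged. On to the magnifier.

```bash
python3 -m inch '{"gripper":[0.7,0.7,0.7,0.7,0.7,0.7],"slide":[[0,0,0],[0,0,0],[0,0,0],[0,0,0],[0,0,0],[0,0,0]],"spin":[-0.137,-0.137,-0.137,-0.137,-0.137,0]}'
python3 -c "
from plan import *
plan([.4895,.3075,.101],.525+np.pi)"
```

```text
time: 6.5
position: [0.4408, 0.1666, 0.2286]
tool_rot: [-0.257, 0.966, -0.0, 0.001]
ft_force: [0.3, -0.1, -0.9]
opening: 0.479
pos [0.4408 0.1666 0.2286] yaw -2.6217 tilt [ 0.0016 -0.0003] spin -0.005 slide after spin [-0.1126  0.0977  0.1276] before [-0.1121  0.0982  0.1276] t 6.5 F [ 0.3 -0.1 -0.9] J [ 0.24 -0.06  1.67 -0.    1.53 -1.85]
```

```bash
python3 -m inch '{"gripper":[0.7,0.7,0.7,0.7,0.7,0.7,0.7,0.7],"slide":[[-0.0326,0.0277,0],[-0.04,0.035,0],[-0.04,0.035,0],[0,0,0.03],[0,0,0.03],[0,0,0.02],[0,0,0],[0,0,0]],"spin":[-0.005,0,0,0,0,0,0,0]}'
python3 - <<'E'
from plan import *; from cr import crop
s=read_camera("side");t=read_camera("top");crop(s,270,270,130,100,6,"pics/s5.png");crop(t,185,165,90,90,6,"pics/t5.png")
plan([.4895,.3075,.101],.525+np.pi)
E
```

```text
time: 7.3
position: [0.4869, 0.302, 0.1488]
tool_rot: [-0.259, 0.966, -0.0, 0.0]
ft_force: [-0.1, 0.2, 0.3]
opening: 0.699
pos [0.4876 0.3025 0.1506] yaw -2.6168 tilt [0.0034 0.0016] spin -0.0 slide after spin [-0.004   0.0034  0.0496] before [-0.004   0.0034  0.0496] t 7.4 F [-0.8 -0.1  0.6] J [ 0.46  0.22  1.53 -0.    1.39 -1.64]
```

View pics/s5.png

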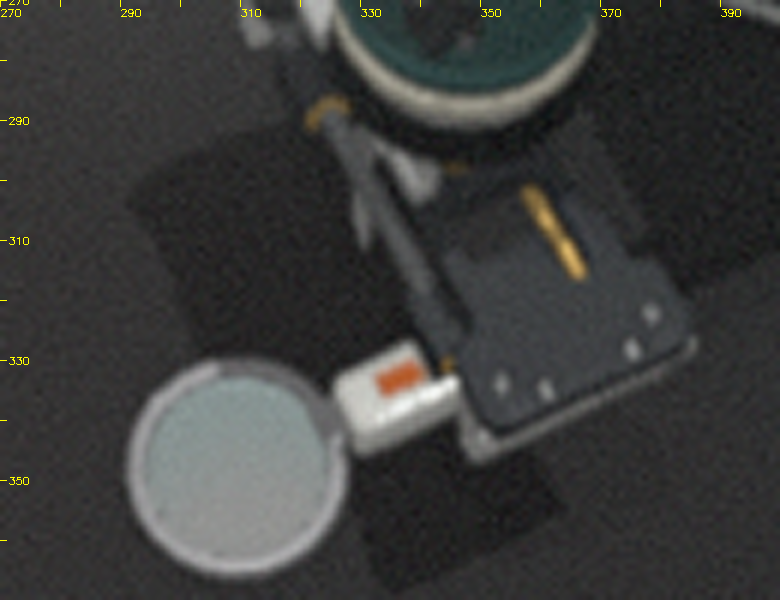

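View pics/t5.png

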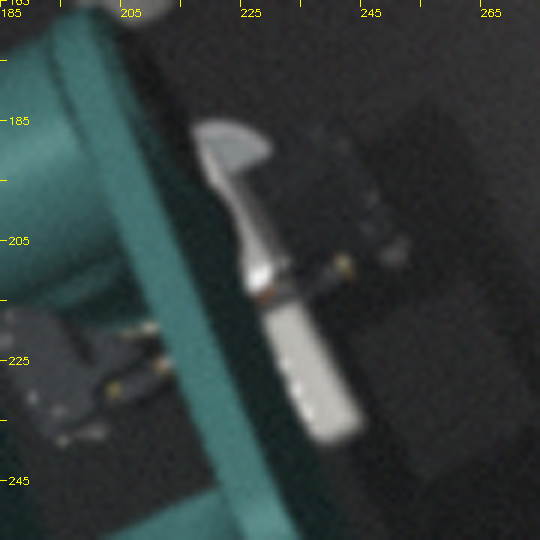

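The jaws straddle the handle and line up with it (side view, handle's lens end near (336,335)). Going down and closing.

```bash
python3 -m inch '{"gripper":[0.7,0.7,0.7,0.7,0.7],"slide":[[-0.003,0.0035,0.01],[0,0,0.02],[0,0,0.015],[0,0,0.004],[0,0,0]],"spin":[0,0,0,0,0]}'
python3 -m inch '{"gripper":[0,0,0,0,0,0,0,0],"slide":[[0,0,0],[0,0,0],[0,0,0],[0,0,0],[0,0,0],[0,0,0],[0,0,0],[0,0,0]],"spin":[0,0,0,0,0,0,0,0]}' 40
python3 -c "
from plan import *
plan([.4895,.3075,.101],.525+np.pi)"
```

```text
time: 7.9
position: [0.4869, 0.3068, 0.0991]
tool_rot: [-0.26, 0.966, -0.0, -0.001]
ft_force: [1.1, -0.3, 0.7]
opening: 0.696
time: 8.7
position: [0.4873, 0.3069, 0.0999]
tool_rot: [-0.26, 0.966, 0.0, 0.0]
ft_force: [-0.1, 1.2, 1.7]
opening: 0.252
pos [0.4873 0.3069 0.0999] yaw -2.6154 tilt [0.0001 0.0002] spin 0.001 slide after spin [-0.0022 -0.0006 -0.0011] before [-0.0022 -0.0006 -0.0011] t 8.7 F [-0.1  1.2  1.7] J [ 0.46  0.27  1.58  0.    1.3  -1.63]
```

```bash
python3 -m inch '{"gripper":[0,0,0,0,0,0,0],"slide":[[0,0,-0.01],[0,0,-0.025],[0,0,-0.03],[0,0,-0.035],[0,0,-0.03],[0,0,-0.02],[0,0,0]],"spin":[0,0,0,0,0,0,0]}'
python3 -m inch '{"gripper":[0,0,0,0,0,0,0,0,0],"slide":[[0,0,0],[0,0,0],[0,0,0],[0,0,0],[0,0,0],[0,0,0],[0,0,0],[0,0,0],[0,0,0]],"spin":[0.05,0.1,0.1,0.1,0.1,0.1,0.1,0.044,0]}'
python3 - <<'E'
from plan import *; from cr import crop
cv2.imwrite("pics/side6.png",read_camera("side"))
x=vw(-.0728,0,.247);plan(x,np.pi-.169)
E
```

```text
time: 9.4
position: [0.4884, 0.3075, 0.2542]
tool_rot: [-0.26, 0.966, 0.001, 0.004]
ft_force: [0.8, -0.7, -1.4]
opening: 0.249
time: 10.3
position: [0.4866, 0.3066, 0.2477]
tool_rot: [0.084, 0.996, -0.001, -0.001]
ft_force: [-0.3, 0.1, -1.9]
opening: 0.254
pos [0.4867 0.3066 0.248 ] yaw 2.9747 tilt [-0.0026 -0.0013] spin 0.002 slide after spin [-0.1271 -0.2421  0.0011] before [-0.1265 -0.2424  0.0011] t 10.35 F [ 0.   0.4 -1.5] J [ 0.46  0.16  1.4   0.    1.59 -0.94]
```

View pics/side6.png

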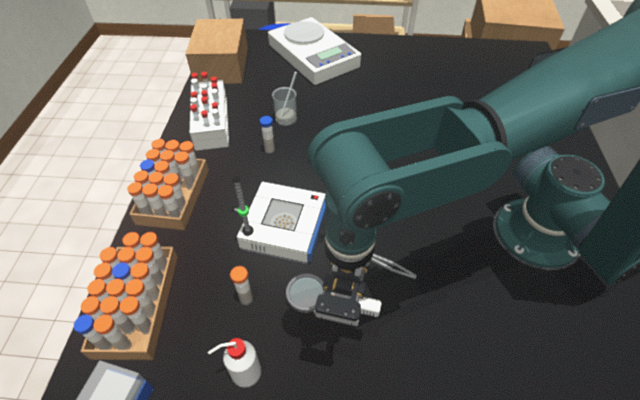

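Held (side view, lens at about (305,293), the drawer still home). Moving sideways first, then forward over the window.

```bash
python3 -m inch '{"gripper":[0,0,0,0,0,0,0,0,0],"slide":[[0,-0.015,0],[0,-0.03,0],[0,-0.035,0],[0,-0.035,0],[0,-0.035,0],[0,-0.035,0],[0,-0.03,0],[0,-0.02,0],[0,-0.007,0]],"spin":[0,0,0,0,0,0,0,0,0]}'
python3 -m inch '{"gripper":[0,0,0,0,0,0,0],"slide":[[-0.012,0,0],[-0.025,0,0],[-0.03,0,0],[-0.03,0,0],[-0.02,0,0],[-0.0095,0,0],[0,0,0]],"spin":[0,0,0,0,0,0,0]}'
python3 - <<'E'
from plan import *; from cr import crop
x=vw(-.0728,0,.227);plan(x,np.pi-.169)
E
```

```text
time: 11.25
position: [0.4459, 0.0661, 0.2495]
tool_rot: [0.085, 0.996, -0.0, -0.0]
ft_force: [0.3, 0.2, -2.4]
opening: 0.254
time: 11.95
position: [0.5726, 0.0477, 0.2487]
tool_rot: [0.083, 0.997, 0.0, -0.001]
ft_force: [-1.1, 0.0, -2.0]
opening: 0.25
pos [0.5726 0.0477 0.2487] yaw 2.9746 tilt [-0.0012  0.0004] spin 0.002 slide after spin [ 0.0011 -0.0013  0.0217] before [ 0.0011 -0.0013  0.0217] t 11.95 F [-1.1  0.  -2. ] J [-0.02  0.16  1.4   0.    1.59 -1.42]
```

```bash
python3 -m inch '{"gripper":[0,0,0,0],"slide":[[0,0,0.01],[0,0,0.01],[0,0,0],[0,0,0]],"spin":[0,0,0,0]}'
python3 - <<'E'
from plan import *; from cr import crop
s=read_camera("side");t=read_camera("top");cv2.imwrite("pics/side7.png",s);cv2.imwrite("pics/top7.png",t)
crop(s,225,150,130,100,6,"pics/s7.png");crop(t,270,110,90,100,6,"pics/t7.png")
x=vw(-.0728,0,.227);plan(x,np.pi-.169)
E
```

```text
time: 12.35
position: [0.5707, 0.0473, 0.229]
tool_rot: [0.084, 0.996, 0.0, -0.001]
ft_force: [0.2, 0.0, -1.1]
opening: 0.252
pos [0.5713 0.0473 0.2301] yaw 2.9739 tilt [0.0007 0.0001] spin 0.001 slide after spin [-0.     -0.0007  0.0031] before [-0.     -0.0007  0.0031] t 12.45 F [-0.9  0.5 -1.3] J [-0.02  0.16  1.43  0.    1.55 -1.42]
```

View pics/s7.png

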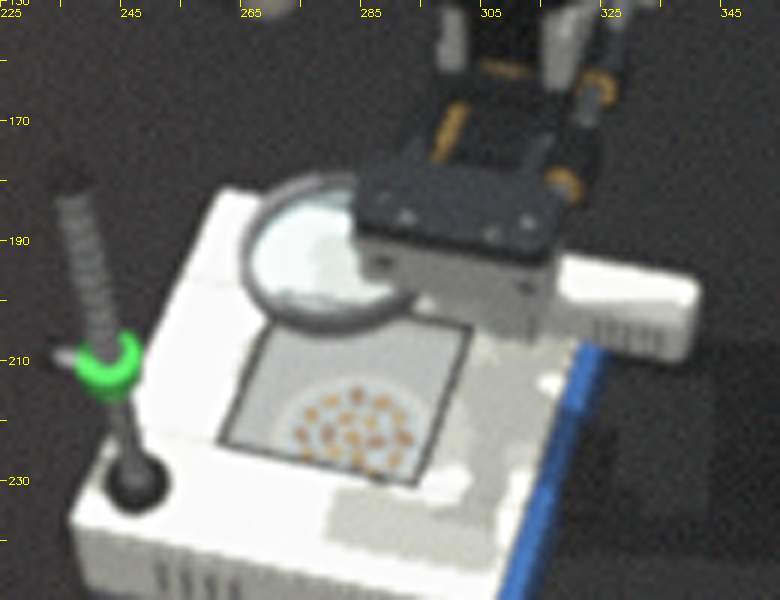

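View pics/t7.png

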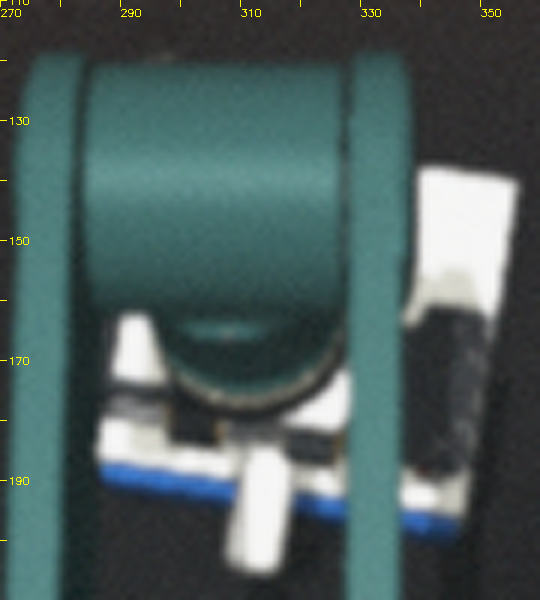

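```bash
cat > ring.py <<'E'
from plan import *
from scipy.spatial import ConvexHull
th=np.linspace(0,2*np.pi,120,endpoint=False)
def hull(n,c,tx=0,ty=0):
    P=np.array([[.038*np.cos(t),.038*np.sin(t),d] for t in th for d in(-.006,.006)])
    P=P@Ro.from_euler("xyz",[tx,ty,0]).as_matrix().T+c
    q=proj(n,P);return q[ConvexHull(q).vertices].astype(np.float32)
def res(n,c,pts): 
    h=hull(n,c).reshape(-1,1,2);return np.array([cv2.pointPolygonTest(h,(float(u),float(v)),True) for u,v in pts])
def fitxy(n,pts,z): 
    s=least_squares(lambda q:res(n,[q[0],q[1],z],pts),[.643,.034]);return s.x,s.fun
E
python3 - <<'E'
from ring import *
pts=px(225,150,6,[(238,255),(249,215),(270,192),(300,176),(335,170),(245,285),(262,310),(290,328),(330,335),(370,328),(400,310)])
for z in(.13,.1415,.15): x,f=fitxy("side",pts,z);print(z,x,f.round(2))
s=least_squares(lambda q:res("side",q,pts),[.643,.034,.14]);print("free",s.x)
p0=px(280,305,8,[(238-146,343),(238+147,343),(238,343-148),(238,343+147)])
print("initial lens side",fitxy("side",p0,.013))
def ray(n,uv,z): return least_squares(lambda q:(proj(n,[q[0],q[1],z])-uv).ravel(),[.6,.03]).x
print("seeds side",ray("side",px(225,170,6,[(350,317)]),.025),"top",ray("top",px(270,110,5,[(259,279)]),.025))
v=np.array([.06,.06])
print("expected lens by tcp", r.read_state()["position"][:2]+.0728*np.array([np.cos(-.1677),np.sin(-.1677)]))
E
```

```text
0.13 [0.64531378 0.02449305] [-0.12  0.33  0.29  0.25  0.39  0.08  0.07 -0.07  0.04  0.26  0.76]
0.1415 [0.64288975 0.03380219] [-0.03  0.53  0.55  0.55  0.74  0.15  0.1  -0.04  0.09  0.37  0.94]
0.15 [0.64017605 0.03999314] [-0.44  0.39  0.62  0.82  1.16 -0.3  -0.34 -0.38 -0.1   0.36  1.14]
free [0.64310416 0.03371791 0.1407777 ]
initial lens side (array([0.56390874, 0.11895805]), array([-79.99187297, -78.81265577, -59.19222543, -96.04195944]))
seeds side [0.64586499 0.03726919] top [0.64264152 0.03154737]
expected lens by tcp [0.64311067 0.0351001 ]
```

The side ring fit puts the lens within about 4 mm of the centre, but the two cameras disagree by a few mm about the viewer and top can't see the lens. I'll turn the magnifier about 40° so both cameras should see the lens, then compare lens and viewer within each picture.

```bash
python3 -m inch '{"gripper":[0,0,0,0],"slide":[[-0.005,-0.012,0],[-0.007,-0.02,0],[-0.005,-0.0148,0],[0,0,0]],"spin":[0,0,0,0]}'
python3 -m inch '{"gripper":[0,0,0,0,0,0,0,0,0],"slide":[[0,0,0],[0,0,0],[0,0,0],[0,0,0],[0,0,0],[0,0,0],[0,0,0],[0,0,0],[0,0,0]],"spin":[-0.05,-0.1,-0.1,-0.1,-0.1,-0.1,-0.1,-0.05,0]}'
python3 - <<'E'
from ring import *; from cr import crop
s=read_camera("side");t=read_camera("top");cv2.imwrite("pics/side8.png",s);cv2.imwrite("pics/top8.png",t)
crop(s,225,150,130,100,6,"pics/s8.png");crop(t,270,110,90,100,6,"pics/t8.png")
plan([.64,.03,.2],np.pi-.169)
E
```

```text
time: 12.85
position: [0.5809, -0.0043, 0.2299]
tool_rot: [0.085, 0.996, -0.0, 0.0]
ft_force: [-0.1, 0.7, -1.6]
opening: 0.253
time: 13.75
position: [0.5805, -0.0016, 0.2298]
tool_rot: [-0.263, 0.965, 0.0, 0.0]
ft_force: [0.5, 0.5, -1.5]
opening: 0.25
pos [ 0.5805 -0.0016  0.2298] yaw -2.6104 tilt [0.0001 0.0004] spin 0.7 slide after spin [-0.0534  0.0412  0.0298] before [-0.0673 -0.0029  0.0298] t 13.85 F [-0.   0.7 -2. ] J [-0.1   0.18  1.41  0.    1.55 -2.2 ]
```

View pics/s8.png

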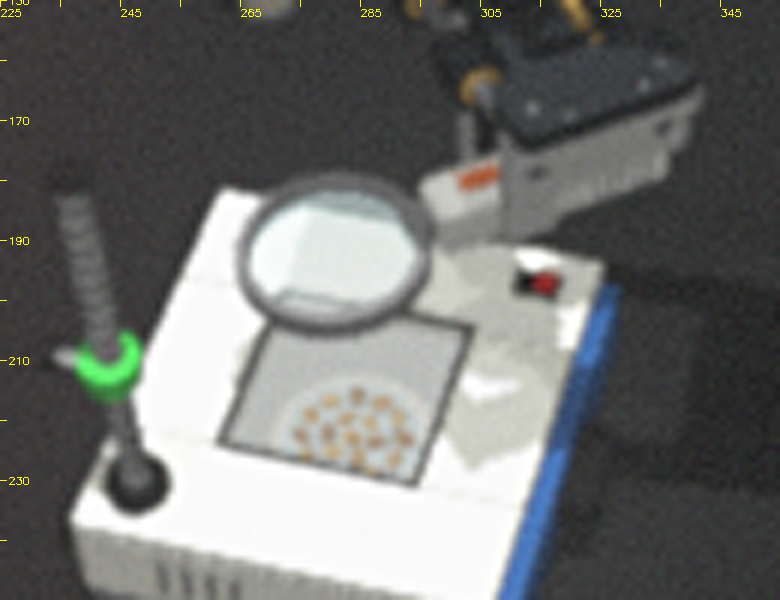

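View pics/t8.png

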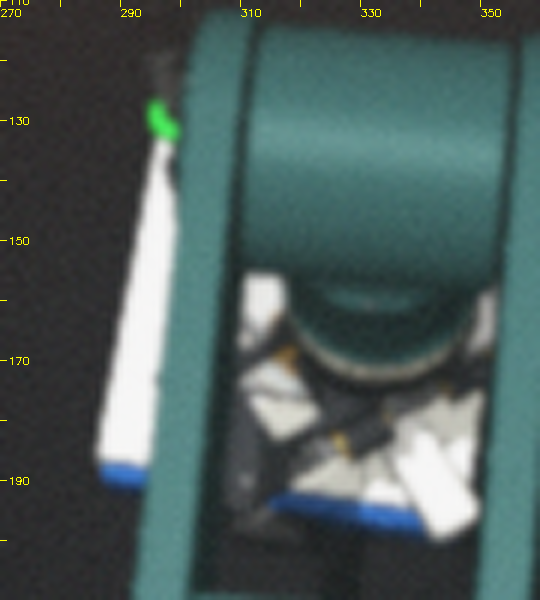

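```bash
python3 -c "
import cv2;from cr import *
crop(cv2.imread('pics/side8.png'),258,170,44,40,16,'pics/s8b.png')
crop(cv2.imread('pics/side4.png'),258,193,52,42,14,'pics/s4b.png')"
```

```text
(no output)
```

View pics/s8b.png

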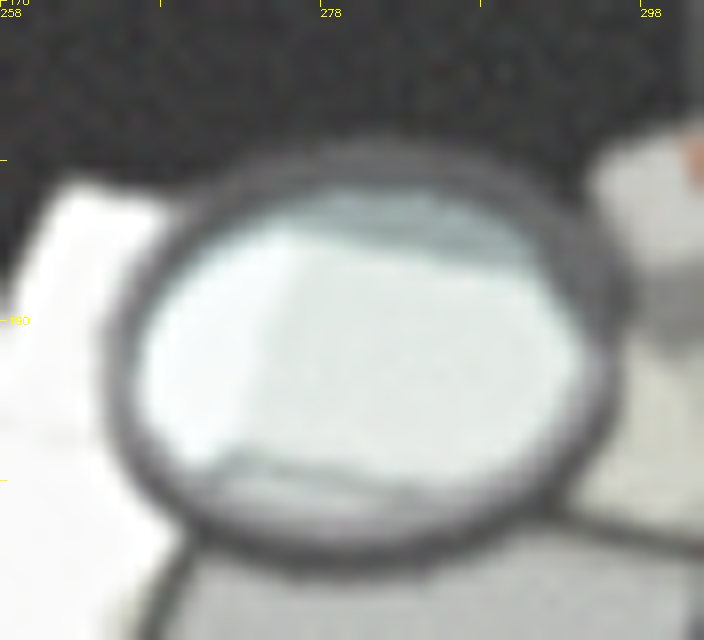

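View pics/s4b.png

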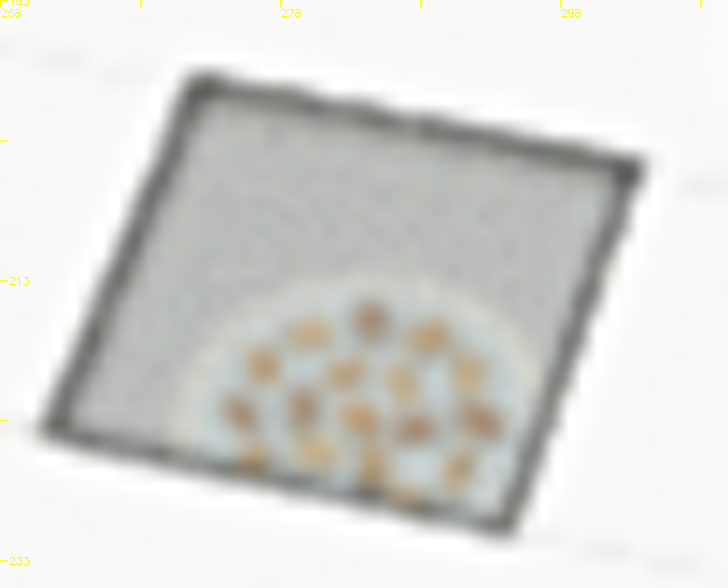

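```bash
python3 - <<'E'
from ring import *
pts=px(258,170,16,[(100,365),(110,300),(180,205),(260,155),(380,137),(480,150),(620,380),(590,450),(540,520),(440,568),(340,582),(250,560),(180,500),(120,430)])
def rs(c,tx,ty):
    h=hull("side",c,tx,ty).reshape(-1,1,2);return np.array([cv2.pointPolygonTest(h,(float(u),float(v)),True) for u,v in pts])
for z in(.136,.14,.143,.146):
    s=least_squares(lambda q:rs([q[0],q[1],z],0,0),[.643,.034]);print(z,s.x,s.fun.round(1),round(s.cost,3))
s=least_squares(lambda q:rs(q[:3],0,0),[.643,.034,.14]);print("free z",s.x,s.cost)
s=least_squares(lambda q:rs([q[0],q[1],.143],q[2],q[3]),[.643,.034,0.02,0.02],diff_step=1e-2,x_scale=[.01,.01,.05,.05]);print("tilt",s.x,s.cost)
st=r.read_state();y=-2.6104+np.pi;print("by tcp",st["position"][:2]+.0728*np.array([np.cos(y),np.sin(y)]))
def ray(n,uv,z): return least_squares(lambda q:(proj(n,[q[0],q[1],z])-uv).ravel(),[.6,.03]).x
print("seed",ray("side",px(258,193,14,[(357,418)]),.025))
W=px(258,193,14,[(190,72),(648,160),(508,538),(38,432)]);Wi=px(258,193,14,[(210,95),(615,173),(498,515),(70,418)])
for w in(W,Wi):
    c=np.array([ray("side",[p],.06) for p in w]);print("win",c.mean(0),[np.linalg.norm(c[i]-c[i-1]).round(4) for i in range(4)])
E
```

```text
0.136 [0.64402067 0.03015026] [-0.5 -0.1  0.3  0.2  0.5  0.5  1.   1.3  0.4  0.1 -0.2  0.   1.   0.1] 2.468
0.14 [0.64384375 0.0335844 ] [-0.2  0.3  0.6  0.4  0.6  0.5  0.9  1.2  0.3  0.1 -0.1  0.2  1.3  0.4] 2.641
0.143 [0.64338165 0.03593336] [-0.1  0.4  0.7  0.5  0.7  0.6  0.9  1.2  0.3  0.1 -0.1  0.2  1.3  0.5] 3.042
0.146 [0.64231223 0.03785699] [-0.3  0.3  0.8  0.6  1.   0.9  1.2  1.3  0.3  0.  -0.3 -0.   1.   0.2] 3.708
free z [0.64358953 0.03413765 0.14051584] 2.770436983006726
tilt [0.64339174 0.03594199 0.05079642 0.04362279] 2.123989560685868
by tcp [0.64323854 0.03524725]
seed [0.64557689 0.03717258]
win [0.64514347 0.03658047] [np.float64(0.0831), np.float64(0.0855), np.float64(0.0853), np.float64(0.0846)]
win [0.64474358 0.03669629] [np.float64(0.0747), np.float64(0.0755), np.float64(0.0768), np.float64(0.0773)]
```

```bash
python3 -m inch '{"gripper":[0,0,0,0,0,0],"slide":[[-0.0017,0.0004,0.001],[0,0,0.002],[0,0,0],[0,0,0],[0,0,0],[0,0,0]],"spin":[0,0,0,0,0,0]}'
python3 - <<'E'
from ring import *; from cr import crop
P=[]
for i in range(6):
    s=read_camera("side");st=r.read_state();P.append(np.r_[st["position"],st["tool_rot"]])
P=np.array(P);print(P.mean(0).round(4),P.std(0).round(4),st["joint_velocities"].round(3),st["opening"],st["ft_force"])
y=-2.6104+np.pi;c=np.r_[P.mean(0)[:2]+.0728*np.array([np.cos(y),np.sin(y)]),P.mean(0)[2]-.0867];print("lens",c)
cv2.imwrite("pics/side9.png",s)
k=6;crop(s,225,150,130,100,6,"pics/s9.png");im=cv2.imread("pics/s9.png")
def dr(q,col): cv2.polylines(im,[np.int32((np.array(q)-[225,150]+.5)*k)],True,col,1)
dr(hull("side",c),(0,0,255));dr(hull("side",[.645,.037,.14]),(255,0,0))
cv2.imwrite("pics/s9.png",im);cv2.imwrite("pics/top9.png",read_camera("top"))
E
```

```text
time: 14.45
position: [0.5817, -0.0006, 0.2267]
tool_rot: [-0.263, 0.965, 0.0, 0.0]
ft_force: [0.2, 0.9, -1.4]
opening: 0.255
[ 5.818e-01 -6.000e-04  2.267e-01 -2.630e-01  9.648e-01  0.000e+00
  1.000e-04] [0. 0. 0. 0. 0. 0. 0.] [ 0.001  0.001 -0.001 -0.     0.001 -0.   ] 0.25631732843205346 [ 0.52208199  0.33407083 -0.59697843]
lens [0.64452559 0.03624509 0.14004685]
```

View pics/s9.png

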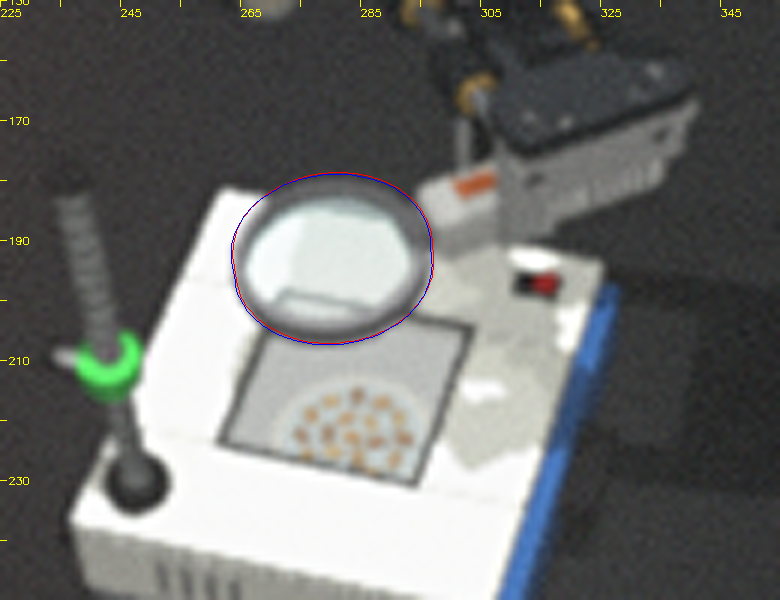

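View pics/side9.png

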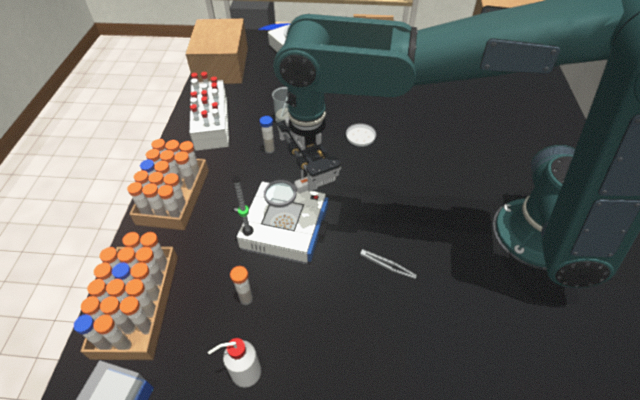

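The predicted lens outline (red, from the TCP) and the target outline (blue) both match the ring at (280,193) in the side view. The drawer front is still flush, and the bystanders look unmoved. Handing in.

```bash
python3 - <<'E'
from rig import r
print(r.hand_in())
E
```

```text
the job is handed in; nothing more can be done
None
```

I pushed the drawer home, then picked up the magnifier by its handle and handed the job in with the lens held still over the seeds. It took about 15 s of robot time.

- **Drawer:** I pushed it to its hard stop, with the force rising to about 14 N. Both cameras then showed the front flush and the seeds under the window.
- **Lens position:** From the arm's pose the lens is at (0.6445, 0.0362, 0.140) m. I measured the collar at a height of about 0.140 m, so they agree to within the roughly 2 mm I can measure. The tool is level to within 0.001 rad, the arm was still, and the grip reads 24 mm (the handle's width) at 40 N.
- **Other objects:** In the last side picture the collar and the other objects looked unmoved, and nothing but the gripper appeared to touch the magnifier.

Some checks disagreed or could not be made:
- **Viewer centre:** The two cameras disagree by about 6 mm across (y 0.0315 m from top, 0.037 m from side). I relied on the side view, which shows lens and viewer together and agrees with the arm's pose. The top view of the lens was blocked by the wrist, even after I turned the magnifier about 40° to look.
- **Lens tilt:** A rough fit of the ring outline hinted at about 0.05 rad, but the fit was weak. I trusted the tool's orientation and the flat grip instead.

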